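Seat a bracket in the hole-position gauge with a gauge rod

TASK

Check the returned mounting bracket on the gauge plate: take the thicker of the two gauge rods out of its stand and put it, upright, right through the bracket's large hole, then use the rod to slide the bracket into the corner of the two fences. Finish while still holding the rod in the hole, keeping the bracket pressed firmly and squarely against both fences at once. Leave the other things where they are.

Things in the scene. Friction and masses are not known exactly. Their poses are not given: they have to be found in the camera images.
- gauge: Hole-position gauge fixed to the bench: steel plate 250 x 250 x 8 mm with two steel fences 15 mm thick, rising 32 mm above the plate, along its +x and +y edges; their inner faces lie at x = +105 and y = +105 mm and meet at a right angle. Origin at the centre of the plate's underside, on the bench; z up. Place and yaw vary
- fence_front: Fence on the gauge's +x side, running along the gauge's y, 240 mm long. Origin at the centre of its underside; axes as the gauge's
- fence_side: Fence on the gauge's +y side, running along the gauge's x, 225 mm long. Origin at the centre of its underside; axes as the gauge's
- gauge_corner (a point): Point where the inner faces of the two fences and the top of the plate meet, 8 mm above the bench; axes as the gauge's
- bracket: Loose aluminium bracket, about 0.4 kg, lying on the gauge plate: upside-down channel 100 x 100 x 34 mm, a 10 mm web on top carried by 8 mm legs along its y = -50 and +50 mm sides, hollow beneath (24 mm down to the plate). Origin at the centre of its underside, z up. The only hole, 16 mm, goes through the web at x = +18, y = +18 mm; three small dark spots are not holes
- bracket_hole (a point): Centre of the upper mouth of the bracket's 16 mm hole, 34 mm above the bracket's underside (42 mm above the bench); 32 mm from the bracket's +x and +y sides
- bracket_nose (a point): Lower outer corner of the bracket between its +x and +y sides, the corner that goes into the gauge's corner: the +x side goes against fence_front, the +y side against fence_side. At the start each side is 20 to 110 mm short of its fence and turned by up to 0.25 rad; it slides easily, the metal being smooth (friction about 0.2)
- rod: The thicker gauge rod, 0.13 kg steel: round handle 20 mm diameter, 45 mm tall, above a 12 mm shank 28 mm long with chamfered tip. Origin at the centre of the lower tip, z up along the rod; shoulder 28 mm and top 73 mm above it. It stands with the shank in its stand's hole, the shoulder resting on the stand's top, 34 mm above the bench; pull straight up
- stand: The thick rod's stand, fixed: grey plastic block 60 x 60 x 34 mm with a vertical through hole of 15 mm at its centre. Origin at the centre of its underside. Two alike stands may change places
- rod_thin: Bystander: the thinner gauge rod (shank 8 mm, handle 12 mm diameter and 32 mm tall), standing in a stand of its own that looks like the thick rod's. Origin at the centre of its lower tip
- bearing: Bystander: steel bearing ring 62 mm across, 16 mm high, lying flat. Origin at its underside
- oil_filter: Bystander: oil filter can, 76 mm diameter, 91 mm high, standing. Origin at its underside
- carton: Bystander: cardboard carton 70 x 110 x 50 mm. Origin at its underside
- wrench: Bystander: wrench lying flat
- jar: Bystander: screw-top jar 60 mm diameter, 80 mm high, standing. Origin at its underside
- small_box: Bystander: cardboard box 90 x 60 x 45 mm. Origin at its underside

How it is judged:
On the way:
1. the thicker rod is upright and right through the bracket's hole, tip at least 5 mm below the web, while the bracket is still more than 15 mm out of the corner (z of rod in the frame of bracket between 0 and 0.019 m and horizontal distance between rod and bracket_hole below 0.008 m and angle between rod's own z axis and vertical below 0.2 rad and horizontal distance between bracket_nose and gauge_corner above 0.015 m), for 0.1 s.
At the end, for the whole second after the job is handed in: Fingers hold the thick rod (over 2 N), upright within 0.2 rad, tip 5 mm or more below the web; rod presses bracket and bracket presses each fence with over 2 N; bracket's corner within 4 mm of the gauge's, square within 0.04 rad, flat within 0.05 rad, at rest (z of rod in the frame of bracket between 0 and 0.019 m and horizontal distance between rod and bracket_hole below 0.008 m and angle between rod's own z axis and vertical below 0.2 rad and contact force between bracket and fence_front above 2 N and contact force between bracket and fence_side above 2 N and contact force between rod and bracket above 2 N and contact force between the fingers and rod above 2 N and horizontal distance between bracket_nose and gauge_corner below 0.004 m and angle between the x axis of bracket and the x axis of gauge, either way round below 0.04 rad and angle between bracket's own z axis and vertical below 0.05 rad and linear speed of bracket below 0.01 m/s); the arm keeps its last pose, push and grip.
It fails at once if a bystander is moved by more than 30 mm (distance of any of rod_thin, bearing, oil_filter, carton, wrench, jar, small_box from where it was at the start of the episode above 0.03 m).
It also fails if it takes over 45 s, if anything falls off the work surface, if the arm or the gripper's body presses on something with over 40 N, if the wrist force passes 120 N, or if a joint passes its speed limit or range.

ROBOT

A 6-joint arm with a two-finger parallel gripper is mounted at the origin on the work surface. World frame = base frame: x ahead of the robot, y to its left, z up, the work surface at z = 0. Lengths are in m, angles in rad, forces in N, time in s.
With the tool pointing down it reaches from about 0.325 to 0.75 m from the base axis. Payload 7.6 kg.
Tool frame: the origin (TCP) lies midway between the tips of the shut fingers; the grasp point (between the pads) lies 19 mm behind it; z points along the fingers, y is the line along which they close (so a half turn about z gives the same grasp; the last joint's range is limited). The gripper opens to 85 mm and grips with 20 to 120 N. Pads are 22 mm wide; open, the fingers measure 114 mm over their backs; the gripper's body (76 mm by 85 mm) begins 54 mm behind the grasp point. The pads swing forward as they close: fully open they stand 13 mm farther back than shut.
Start: joints at [-1.378, 0.052, 1.401, -0, 1.689, -0.07], TCP at [0.136, -0.507, 0.231] pointing down, gripper open.
Joint ranges: [-2.9, 2.9], [-0.91, 2.17], [0.12, 2.37], [-1.06, 4.2], [0.26, 2.73], [-2.93, 2.93]. Speed limits (rad/s): [2.57, 2.57, 3.01, 3.14, 3.14, 3.14].

INTERFACE

Orientations are given as a rotation vector (axis times angle).
In Python, from plant import read_state, read_camera, calibration, job_done, search_frame, pinpoint gives the robot as it stands.
- The arm moves only by the tool move_arm, never from a script. Its argument "steps" is a list of rows, each an object with "jaw": the finger opening in cm, from 0 to 8.54; "delta_pos": the shift along the tool's x, y, z in cm, a list of three; "angular": the turn, a rotation vector about the tool's x, y, z in rad, a list of three. In form: [{"jaw": jaw, "delta_pos": [tx, ty, tz], "angular": [rx, ry, rz]}, ...]. A call has 1 to 20 rows; each row is the pose to reach, as a shift and turn from the pose commanded when the call began, along the tool's axes at that moment; what a row does not reach only later rows make up. A row lasts 1/8 s, in which the tool goes at most 62.5 mm and 10.7 degrees, less where a joint would pass 70% of its speed; a pose out of reach is approached as far as the arm can. A call with a gripper value outside its range is refused whole. The fingers move at their own pace and stop on an object; "force" is the grip in N (left out, the last holds). Time passes only in rows, so rows that repeat a pose let the fingers close. It gives the time, the measured TCP pose, the force, the opening and the grip force at its end, in the units of the state.
- read_state(): the state, without advancing time (a new reading comes with each control period).
- read_camera(name): name is "scene" or "top" or "wrist"; returns the picture (420x560x3 uint8, red, green, blue); there is no depth.
- calibration(name): a dict with "fx", "fy", "cx", "cy" (pixels), "distortion" ([k1, k2, p1, p2, k3] as OpenCV has them; the pictures are not rectified), "R" (3x3) and "t" (3): a world point X has camera coordinates R X + t. Camera axes: x right, y down, z forward; pixel columns grow to the right and rows downward; lengths in m; the calibration is good to about 2 mm. A picture is of the moment at which its call begins: read the wrist's pose just before it. calibration takes no time and is no camera call; for the wrist camera it gives the pose at the moment of the call.
- job_done(): hands the job in; it is judged then, once.
Trained networks look in the newest picture that a camera, given by its name, has taken for a name from the list of things; names that differ only in an ending like _2 or _b are one class to them, and where a whole thing is asked for, a point or a joint stands for the part that bears it (a point fixed in the world has none). Each returns a list of dicts, best first, with "conf" (0 to 1); they miss things now and then, are a little off and sometimes report something else, mostly with a low value. They report only what shows in the picture. A call takes as long as a camera call.
- search_frame(camera, thing): "position" ([column, row] in pixels, amid what is visible of it).
- pinpoint(camera, thing): "position" ([column, row] in pixels: a listed point, or the origin of a listed thing).
The state is a dict: "time": time; "q": joint angles; "joint_vel": joint speeds; "joint_efforts": joint torques, N m; "tcp_pos": TCP position; "tcp_rot": TCP orientation; "contact_force": force on the tool from outside, world axes, zero at the start; "moment": the same for the moment, N m; "finger_gap": opening from 0.0 (shut) to 1.0 (fully open); "gripper_force": force on a finger pad.
Only numpy, scipy, OpenCV 4.12 (cv2) and the standard library are available. Lean on these libraries where they do the work, as an engineer would, in place of code of your own. Each camera call takes 0.05 s, during which the arm holds its last target. There are 200 camera calls.

## Working session

There is one attempt and no reset: what is moved stays moved. The work goes in short steps, Python scripts to look and compute and a tool call to move; the robot and the scene stay as the last step left them, time stands still between calls to the robot, and variables do not carry over. Pictures are saved under pics/ and viewed, at most 10 in all, crops included, and the job is handed in when it is done.

Besides the shell and the picture viewer there is one more tool, called after "Emit:" in YAML: its name, and indented under it one key for each argument. move_arm: Moves the arm, as the interface text tells. Its arguments: {"type":"object","properties":{"steps":{"type":"array","items":{"type":"object","properties":{"jaw":{"type":"number"},"delta_pos":{"type":"array","items":{"type":"number"}},"angular":{"type":"array","items":{"type":"number"}}}}},"force":{"type":"number"}},"required":["steps"]}

```bash
ls; mkdir -p pics
cat > h.py <<'E'
import numpy as np, cv2
from plant import *
from scipy.spatial.transform import Rotation as Ro
def ray(cam,px,c=None):
    c=c or calibration(cam)
    K=np.array([[c["fx"],0,c["cx"]],[0,c["fy"],c["cy"]],[0,0,1]])
    u=cv2.undistortPoints(np.array([[px]],float),K,np.array(c["distortion"],float))[0,0]
    R=np.array(c["R"]);t=np.array(c["t"])
    return -R.T@t, R.T@np.array([u[0],u[1],1.])
def onz(cam,px,z,c=None):
    o,d=ray(cam,px,c); return o+d*(z-o[2])/d[2]
def proj(cam,X,c=None):
    c=c or calibration(cam)
    K=np.array([[c["fx"],0,c["cx"]],[0,c["fy"],c["cy"]],[0,0,1]])
    R=np.array(c["R"])
    return cv2.projectPoints(np.array(X,float).reshape(-1,1,3),cv2.Rodrigues(R)[0],np.array(c["t"],float),K,np.array(c["distortion"],float))[0][:,0]
def save(cam,f):
    im=read_camera(cam); cv2.imwrite(f,im[:,:,::-1]); return im
def totool(v,s=None):
    s=s or read_state(); return Ro.from_rotvec(s["tcp_rot"]).inv().apply(v)*100
E
python3 - <<'E'
from h import *
np.set_printoptions(precision=4,suppress=True)
save("top","pics/top.png");save("scene","pics/scene.png")
for th,z in [("rod",.006),("rod_thin",.006),("stand",0),("bracket",.008),("bracket_hole",.042),("bracket_nose",.008),("gauge_corner",.008),("gauge",0)]:
  for cam in("top","scene"):
    for r in pinpoint(cam,th)[:2]: print(th,cam,np.round(r["position"],1),round(r["conf"],2),onz(cam,r["position"],z)[:2])
s=read_state();print(s["time"],s["tcp_pos"],Ro.from_rotvec(s["tcp_rot"]).as_matrix())
E
```

```text
pics
rod top [196.1 244.7] 0.42 [0.4539 0.2679]
rod scene [297.5 176.6] 0.57 [0.4434 0.2681]
rod scene [267.8 239.2] 0.4 [ 0.5199 -0.0505]
rod_thin top [198.7 189. ] 0.52 [0.625  0.2666]
rod_thin scene [340.9 194.3] 0.55 [0.6243 0.2669]
stand top [196.  245.6] 0.93 [0.4517 0.2695]
stand scene [299.1 178.3] 0.53 [0.45   0.2691]
stand scene [260.3 244.6] 0.22 [ 0.5092 -0.0782]
bracket top [310.2 221.6] 0.89 [ 0.5247 -0.0751]
bracket scene [258.  243.9] 0.87 [ 0.5054 -0.0852]
bracket_hole top [310.3 215.5] 0.89 [ 0.5382 -0.0736]
bracket_hole scene [266.3 240.5] 0.61 [ 0.5368 -0.0835]
bracket_nose top [305.9 202.1] 0.79 [ 0.5844 -0.0624]
bracket_nose scene [280.9 248.9] 0.67 [ 0.5781 -0.0639]
gauge_corner top [302.2 170. ] 0.68 [ 0.6848 -0.0515]
gauge_corner top [239.3 215. ] 0.32 [0.5442 0.1395]
gauge_corner scene [312. 259.] 0.59 [ 0.6808 -0.0473]
gauge_corner scene [306.7 143. ] 0.49 [0.3689 0.4692]
gauge top [316.5 217.3] 0.74 [ 0.5389 -0.0947]
gauge top [426.5 275. ] 0.16 [ 0.367  -0.4189]
gauge scene [263.5 251.8] 0.71 [ 0.5344 -0.0976]
0.9 [ 0.1364 -0.507   0.2313] [[ 0.9657  0.2598 -0.    ]
 [ 0.2598 -0.9657 -0.0001]
 [-0.      0.0001 -1.    ]]
```

View pics/top.png

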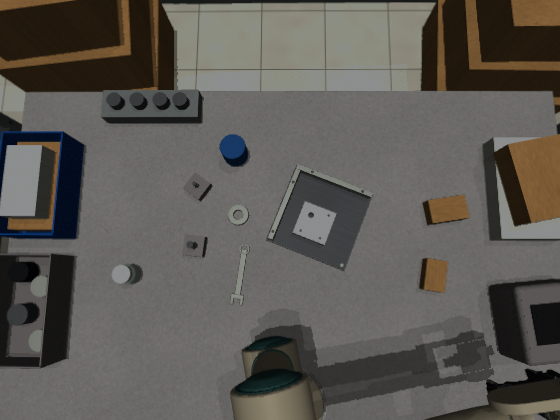

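View pics/scene.png

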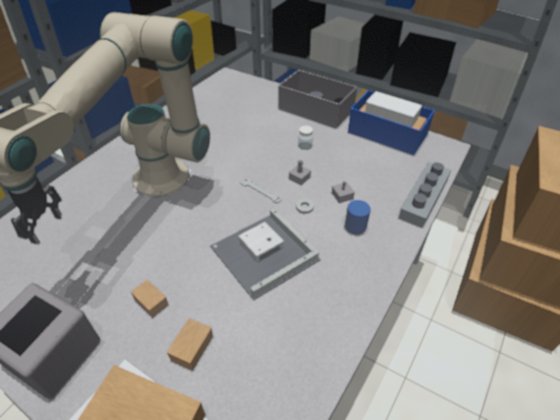

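The top view shows the thick rod in its stand at (194,245) and the thin rod at (198,187). The gauge corner is at (300,168), and the bracket hole at (311,215) is on the bracket's corner side. The scene view agrees. I'll move above the thick rod, turning so the finger closing line lies along the gauge diagonal.

Emit:
move_arm:
  steps:
    - {"jaw": 8.5, "delta_pos": [4.4, -2.9, 0.2], "angular": [0, 0, -0.095]}
    - {"jaw": 8.5, "delta_pos": [8.8, -5.8, 0.4], "angular": [0, 0, -0.19]}
    - {"jaw": 8.5, "delta_pos": [13.2, -8.8, 0.6], "angular": [0, 0, -0.285]}
    - {"jaw": 8.5, "delta_pos": [17.6, -11.7, 0.8], "angular": [0, 0, -0.38]}
    - {"jaw": 8.5, "delta_pos": [22, -14.6, 1], "angular": [0, 0, -0.475]}
    - {"jaw": 8.5, "delta_pos": [26.4, -17.5, 1.2], "angular": [0, 0, -0.57]}
    - {"jaw": 8.5, "delta_pos": [30.8, -20.5, 1.5], "angular": [0, 0, -0.665]}
    - {"jaw": 8.5, "delta_pos": [35.2, -23.4, 1.8], "angular": [0, 0, -0.76]}
    - {"jaw": 8.5, "delta_pos": [39.6, -26.3, 2], "angular": [0, 0, -0.855]}
    - {"jaw": 8.5, "delta_pos": [41, -31.4, 2.2], "angular": [0, 0, -0.95]}
    - {"jaw": 8.5, "delta_pos": [42.4, -36.4, 2.5], "angular": [0, 0, -1.045]}
    - {"jaw": 8.5, "delta_pos": [43.8, -41.5, 2.8], "angular": [0, 0, -1.14]}
    - {"jaw": 8.5, "delta_pos": [45.2, -46.5, 3], "angular": [0, 0, -1.235]}
    - {"jaw": 8.5, "delta_pos": [46.6, -51.6, 3.2], "angular": [0, 0, -1.33]}
    - {"jaw": 8.5, "delta_pos": [48, -56.7, 3.5], "angular": [0, 0, -1.425]}
    - {"jaw": 8.5, "delta_pos": [49.3, -61.7, 3.8], "angular": [0, 0, -1.52]}
    - {"jaw": 8.5, "delta_pos": [50.7, -66.8, 4], "angular": [0, 0, -1.614]}
    - {"jaw": 8.5, "delta_pos": [50.7, -66.8, 4], "angular": [0, 0, -1.614]}
    - {"jaw": 8.5, "delta_pos": [50.7, -66.8, 4], "angular": [0, 0, -1.614]}

```text
time: 3.28
tcp_pos: [0.4525, 0.2694, 0.1911]
tcp_rot: [1.857, 2.533, -0.001]
contact_force: [-0.0, -1.7, -0.5]
finger_gap: 0.996
gripper_force: 0.0
```

Run:
```python
from h import *
np.set_printoptions(precision=4,suppress=True)
c=calibration("wrist");save("wrist","pics/w1.png")
s=read_state();print(s["time"],s["tcp_pos"],Ro.from_rotvec(s["tcp_rot"]).as_matrix(),s["contact_force"])
for th,z in [("rod",.006),("stand",0.0)]:
  for r in pinpoint("wrist",th)[:2]: print(th,r["position"],r["conf"],onz("wrist",r["position"],z,c))
print(proj("wrist",[[.452,.269,.079],[.452,.269,.034]],c))
o,_=ray("wrist",[280,210],c);print("cam",o)
```

```text
3.325 [0.4526 0.2689 0.1913] [[-0.2999  0.954   0.0002]
 [ 0.954   0.2999 -0.0004]
 [-0.0004  0.     -1.    ]] [-1.0926  0.1483 -0.03  ]
rod [280.1, 180.0] 0.82 [0.4488 0.2711 0.006 ]
stand [281.3, 178.1] 0.65 [0.4498 0.2718 0.    ]
[[282.42   206.273 ]
 [282.547  190.7051]]
cam [0.4282 0.3466 0.334 ]
```

View pics/w1.png

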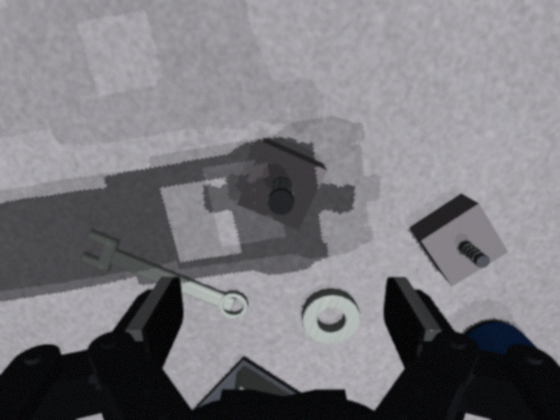

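The wrist view shows the rod's handle at (281,199), about 4 mm toward +y from my estimate, which agrees with the network. I'll descend, grip and lift.

Emit:
move_arm:
  force: 100
  steps:
    - {"jaw": 8.5, "delta_pos": [0.3, -0.2, 4], "angular": [0, 0, 0]}
    - {"jaw": 8.5, "delta_pos": [0.3, -0.2, 8], "angular": [0, 0, 0]}
    - {"jaw": 6, "delta_pos": [0.3, -0.2, 12], "angular": [0, 0, 0]}
    - {"jaw": 5, "delta_pos": [0.3, -0.2, 14.5], "angular": [0, 0, 0]}
    - {"jaw": 4, "delta_pos": [0.3, -0.2, 15.1], "angular": [0, 0, 0]}
    - {"jaw": 0, "delta_pos": [0.3, -0.2, 15.1], "angular": [0, 0, 0]}
    - {"jaw": 0, "delta_pos": [0.3, -0.2, 15.1], "angular": [0, 0, 0]}
    - {"jaw": 0, "delta_pos": [0.3, -0.2, 15.1], "angular": [0, 0, 0]}
    - {"jaw": 0, "delta_pos": [0.3, -0.2, 15.1], "angular": [0, 0, 0]}
    - {"jaw": 0, "delta_pos": [0.3, -0.2, 15.1], "angular": [0, 0, 0]}

```text
time: 4.68
tcp_pos: [0.4504, 0.2723, 0.0416]
tcp_rot: [1.856, 2.533, 0.003]
contact_force: [-0.5, -1.3, 6.7]
finger_gap: 0.21
gripper_force: 97.6
```

Emit:
move_arm:
  steps:
    - {"jaw": 0, "delta_pos": [0, 0, -2], "angular": [0, 0, 0]}
    - {"jaw": 0, "delta_pos": [0, 0, -5], "angular": [0, 0, 0]}
    - {"jaw": 0, "delta_pos": [0, 0, -9], "angular": [0, 0, 0]}
    - {"jaw": 0, "delta_pos": [-2, -0.1, -10], "angular": [0, 0, 0]}
    - {"jaw": 0, "delta_pos": [-7, -0.4, -10], "angular": [0, 0, 0]}
    - {"jaw": 0, "delta_pos": [-12, -0.6, -10], "angular": [0, 0, 0]}
    - {"jaw": 0, "delta_pos": [-17, -0.9, -10], "angular": [0, 0, 0]}
    - {"jaw": 0, "delta_pos": [-22, -1.2, -10], "angular": [0, 0, 0]}
    - {"jaw": 0, "delta_pos": [-27, -1.5, -10], "angular": [0, 0, 0]}
    - {"jaw": 0, "delta_pos": [-32, -1.8, -9], "angular": [0, 0, 0]}
    - {"jaw": 0, "delta_pos": [-36, -2, -8], "angular": [0, 0, 0]}
    - {"jaw": 0, "delta_pos": [-38.9, -2.1, -7], "angular": [0, 0, 0]}
    - {"jaw": 0, "delta_pos": [-38.9, -2.1, -7], "angular": [0, 0, 0]}
    - {"jaw": 0, "delta_pos": [-38.9, -2.1, -7], "angular": [0, 0, 0]}

```text
time: 6.42
tcp_pos: [0.5467, -0.1046, 0.1103]
tcp_rot: [-1.856, -2.534, -0.0]
contact_force: [1.1, -0.0, 0.1]
finger_gap: 0.211
gripper_force: 97.8
```

Run:
```python
from h import *
np.set_printoptions(precision=4,suppress=True)
c=calibration("wrist");im=save("wrist","pics/w2.png")
s=read_state();print(s["time"],s["tcp_pos"],s["tcp_rot"],s["finger_gap"])
for th,z in [("bracket_hole",.042),("bracket_nose",.008),("bracket",.008),("gauge_corner",.008),("rod",s["tcp_pos"][2]-.0356)]:
  for r in pinpoint("wrist",th)[:2]: print(th,r["position"],r["conf"],onz("wrist",r["position"],z,c))
t=np.array(s["tcp_pos"]);print(proj("wrist",[t-[0,0,.0356],t-[0,0,.0076]],c))
```

```text
6.475 [ 0.5468 -0.1043  0.1106] [1.8557 2.5348 0.0005] 0.21044295247147618
bracket_hole [286.1, 179.8] 0.76 [ 0.5391 -0.0747  0.042 ]
bracket_nose [352.7, 158.1] 0.83 [ 0.5813 -0.0535  0.008 ]
gauge_corner [481.1, 185.4] 0.65 [ 0.6764 -0.0438  0.008 ]
rod [284.5, 248.1] 0.97 [ 0.5474 -0.1042  0.075 ]
[[283.4461 247.9978]
 [283.4747 272.4201]]
```

View pics/w2.png

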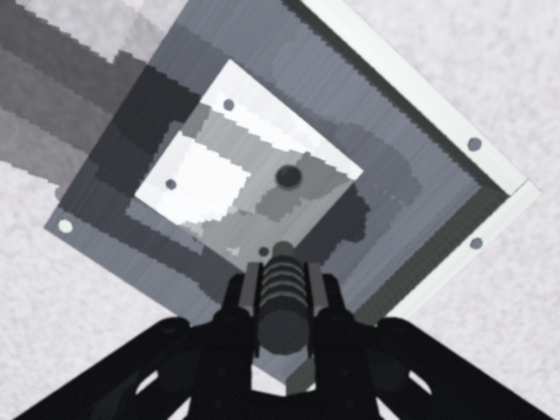

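The wrist view shows the hole at about (289,176) with the rod tip at (284,247), and the bracket's near top corner at (363,170). The fences meet at (525,183) on top. I'll refine the hole centre and the yaws.

Run:
```python
from h import *
np.set_printoptions(precision=4,suppress=True)
c=calibration("wrist")
im=cv2.imread("pics/w2.png",0)
m=((im[155:200,265:315])<75).astype(np.uint8)
n,l,st,ce=cv2.connectedComponentsWithStats(m)
for i in range(1,n):
  if st[i,4]>100: print(st[i],ce[i]+[265,155])
k=1+np.argmax(st[1:,4]); h=ce[k]+[265,155]
P=lambda p,z:onz("wrist",p,z,c)[:2]
H=P(h,.042);print("hole",H)
a,b,d=P((231,60),.042),P((363,170),.042),P((136,194),.042)
print("bracket top corner",b,a,d,"lens",np.linalg.norm(a-b),np.linalg.norm(a-d))
print("bracket yaw", np.degrees(np.arctan2(*(b-a)[::-1])),np.degrees(np.arctan2(*(a-d)[::-1])), "nose->", b)
e=P((527,181),.04);f=P((287,0),.04);g=P((368,318),.04);print("fence inner corner top",e,np.degrees(np.arctan2(*(e-f)[::-1])),np.degrees(np.arctan2(*(e-g)[::-1])))
s=read_state();t=np.array(s["tcp_pos"]);R=Ro.from_rotvec(s["tcp_rot"])
print("rod offset px->world",P((284.5,248.1),.075)-t[:2]," to hole tool cm",R.inv().apply([*(H-t[:2]),0])*100)
```

```text
[ 12  12  24  21 409] [288.5281 176.7188]
hole [ 0.5403 -0.0726]
bracket top corner [ 0.5821 -0.0549] [ 0.4895 -0.0193] [ 0.4532 -0.1117] lens 0.09912909111609323 0.09930365271434478
bracket yaw -21.025468011434036 68.5043891747388 nose-> [ 0.5821 -0.0549]
fence inner corner top [ 0.6833 -0.0302] -15.75625171419808 64.875978618751
rod offset px->world [0.0008 0.0002]  to hole tool cm [ 3.2544  0.3341 -0.0011]
```

Emit:
move_arm:
  steps:
    - {"jaw": 0, "delta_pos": [1.6, 0.15, 0], "angular": [0, 0, 0]}
    - {"jaw": 0, "delta_pos": [3.25, 0.3, 0.5], "angular": [0, 0, 0]}
    - {"jaw": 0, "delta_pos": [3.25, 0.3, 2.2], "angular": [0, 0, 0]}
    - {"jaw": 0, "delta_pos": [3.25, 0.3, 2.8], "angular": [0, 0, 0]}
    - {"jaw": 0, "delta_pos": [3.25, 0.3, 3.3], "angular": [0, 0, 0]}
    - {"jaw": 0, "delta_pos": [3.25, 0.3, 3.7], "angular": [0, 0, 0]}
    - {"jaw": 0, "delta_pos": [3.25, 0.3, 3.7], "angular": [0, 0, 0]}

```text
time: 7.6
tcp_pos: [0.5398, -0.0735, 0.0731]
tcp_rot: [-1.857, -2.533, 0.0]
contact_force: [0.1, 0.3, -1.7]
finger_gap: 0.204
gripper_force: 97.8
```

Run:
```python
from h import *
np.set_printoptions(precision=4,suppress=True)
c=calibration("wrist");im=save("wrist","pics/w3.png")
s=read_state();print(s["time"],s["tcp_pos"],s["contact_force"])
P=lambda p,z:onz("wrist",p,z,c)[:2]
for th,z in [("bracket_nose",.008),("gauge_corner",.008),("bracket_hole",.042)]:
  for r in pinpoint("wrist",th)[:1]: print(th,r["position"],r["conf"],P(r["position"],z))
```

```text
7.65 [ 0.54   -0.0735  0.0734] [-0.1634 -0.3061 -0.8534]
bracket_nose [359.0, 217.8] 0.56 [ 0.5828 -0.0524]
gauge_corner [503.4, 248.2] 0.62 [ 0.6798 -0.0435]
bracket_hole [282.4, 254.1] 0.67 [ 0.5399 -0.0751]
```

View pics/w3.png

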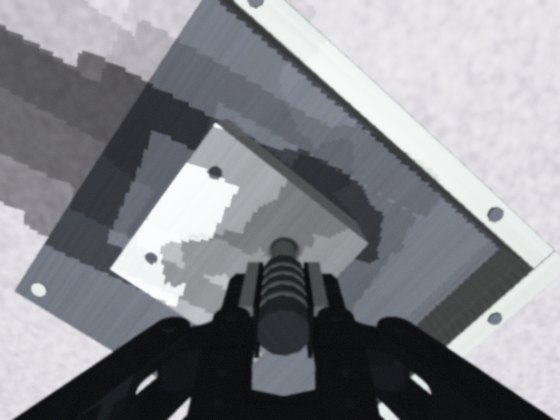

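No force, and the shank tip is in the hole at (284,245). The fence inner top edges meet at (532,268). I'll go deeper and work out the gauge pose.

Emit:
move_arm:
  steps:
    - {"jaw": 0, "delta_pos": [0, 0, 0.6], "angular": [0, 0, 0]}
    - {"jaw": 0, "delta_pos": [0, 0, 1.3], "angular": [0, 0, 0]}
    - {"jaw": 0, "delta_pos": [0, 0, 1.9], "angular": [0, 0, 0]}
    - {"jaw": 0, "delta_pos": [0, 0, 1.9], "angular": [0, 0, 0]}
    - {"jaw": 0, "delta_pos": [0, 0, 1.9], "angular": [0, 0, 0]}

```text
time: 8.43
tcp_pos: [0.54, -0.0734, 0.0544]
tcp_rot: [1.857, 2.534, -0.0]
contact_force: [-0.1, -0.5, -1.1]
finger_gap: 0.209
gripper_force: 97.8
```

Run:
```python
from h import *
np.set_printoptions(precision=4,suppress=True)
c=calibration("wrist");s=read_state()
c=dict(c);R=np.array(c["R"]);c["t"]=np.array(c["t"])+R@(np.array(s["tcp_pos"])-[0.54,-.0735,.0734])  # pose at w3
P=lambda p,z:onz("wrist",p,z,c)[:2]
A=lambda v:np.degrees(np.arctan2(v[1],v[0]))
e,f,g=P((532,268),.04),P((226,0),.04),P((430,345),.04)
print("corner",e,"x dir",A(e-f),"y dir",A(g-e))
f2=P((555,253),.04);print("outer",f2,np.linalg.norm(f2-e))
yaw=np.radians(-24)
for yd in(-27,-25,-23):
  y=np.radians(yd);Rz=np.array([[np.cos(y),-np.sin(y)],[np.sin(y),np.cos(y)]])
  hole=e-Rz@[.032,.032]; d=hole-np.array(s["tcp_pos"])[:2]; print(yd,hole,d,totool([*d,0]),"gaps",Rz.T@d)
print(s["time"],s["tcp_pos"],s["contact_force"],s["moment"])
```

```text
corner [ 0.6766 -0.0422] x dir -21.070465631140994 y dir -116.92743230139992
outer [ 0.6843 -0.0302] 0.014295985272551727
-27 [ 0.6336 -0.0562] [0.0936 0.0172] [-1.1848  9.4436  0.0013] gaps [0.0756 0.0578]
-25 [ 0.6341 -0.0577] [0.0941 0.0157] [-1.3427  9.4477  0.0013] gaps [0.0787 0.054 ]
-23 [ 0.6347 -0.0592] [0.0947 0.0142] [-1.5003  9.4572  0.0013] gaps [0.0816 0.0501]
8.425 [ 0.54   -0.0734  0.0544] [-0.0808 -0.4968 -1.0997] [-0.0231  0.0056  0.0473]
```

Emit:
move_arm:
  steps:
    - {"jaw": 0, "delta_pos": [-0.5, 0.5, 0], "angular": [0, 0, 0]}
    - {"jaw": 0, "delta_pos": [-1.1, 1.3, 0], "angular": [0, 0, 0]}
    - {"jaw": 0, "delta_pos": [-1.8, 2.1, 0], "angular": [0, 0, 0]}
    - {"jaw": 0, "delta_pos": [-1.75, 3, 0], "angular": [0, 0, 0]}
    - {"jaw": 0, "delta_pos": [-1.7, 4, 0], "angular": [0, 0, 0]}
    - {"jaw": 0, "delta_pos": [-1.65, 5, 0], "angular": [0, 0, 0]}
    - {"jaw": 0, "delta_pos": [-1.6, 6, 0], "angular": [0, 0, 0]}
    - {"jaw": 0, "delta_pos": [-1.55, 7, 0], "angular": [0, 0, 0]}
    - {"jaw": 0, "delta_pos": [-1.5, 8, 0], "angular": [0, 0, 0]}
    - {"jaw": 0, "delta_pos": [-1.45, 8.7, 0], "angular": [0, 0, 0]}
    - {"jaw": 0, "delta_pos": [-1.45, 8.7, 0], "angular": [0, 0, 0]}

```text
time: 9.8
tcp_pos: [0.6277, -0.0607, 0.0543]
tcp_rot: [1.856, 2.534, 0.0]
contact_force: [-0.6, 0.0, -1.1]
finger_gap: 0.208
gripper_force: 97.8
```

Run:
```python
from h import *
np.set_printoptions(precision=4,suppress=True)
im=save("wrist","pics/w4.png")
s=read_state();print(s["time"],s["tcp_pos"],s["contact_force"],s["moment"])
```

```text
9.85 [ 0.6274 -0.0609  0.0542] [-0.3309 -0.323  -1.5518] [-0.0399  0.0133  0.0008]
```

View pics/w4.png

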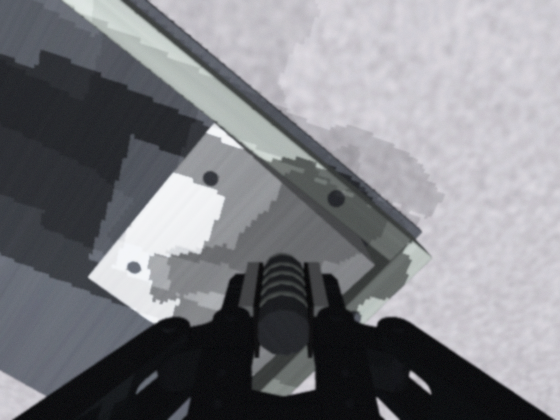

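The bracket is nearly in: its left top edge end at (215,125) is almost at the side fence, and the nose at (375,262) is a few mm from the front fence. I'll push on in small steps and watch the force.

Emit:
move_arm:
  steps:
    - {"jaw": 0, "delta_pos": [0, 0.2, 0], "angular": [0, 0, 0]}
    - {"jaw": 0, "delta_pos": [0, 0.4, 0], "angular": [0, 0, 0]}
    - {"jaw": 0, "delta_pos": [0, 0.6, 0], "angular": [0, 0, 0]}
    - {"jaw": 0, "delta_pos": [0, 0.8, 0], "angular": [0, 0, 0]}
    - {"jaw": 0, "delta_pos": [0, 0.8, 0], "angular": [0, 0, 0]}

```text
time: 10.48
tcp_pos: [0.635, -0.0585, 0.0543]
tcp_rot: [1.857, 2.534, 0.0]
contact_force: [1.2, -0.2, -1.4]
finger_gap: 0.211
gripper_force: 97.8
```

Emit:
move_arm:
  steps:
    - {"jaw": 0, "delta_pos": [0, 0.15, 0], "angular": [0, 0, 0]}
    - {"jaw": 0, "delta_pos": [0, 0.3, 0], "angular": [0, 0, 0]}
    - {"jaw": 0, "delta_pos": [0, 0.3, 0], "angular": [0, 0, 0]}

```text
time: 10.85
tcp_pos: [0.6372, -0.059, 0.0543]
tcp_rot: [1.858, 2.533, -0.004]
contact_force: [-3.5, -5.8, 0.4]
finger_gap: 0.21
gripper_force: 97.7
```

Side fence touched, so now toward the front fence.

Emit:
move_arm:
  steps:
    - {"jaw": 0, "delta_pos": [-0.07, 0.08, 0], "angular": [0, 0, 0]}
    - {"jaw": 0, "delta_pos": [-0.13, 0.15, 0], "angular": [0, 0, 0]}
    - {"jaw": 0, "delta_pos": [-0.2, 0.23, 0], "angular": [0, 0, 0]}
    - {"jaw": 0, "delta_pos": [-0.2, 0.23, 0], "angular": [0, 0, 0]}

```text
time: 11.35
tcp_pos: [0.6381, -0.0597, 0.0535]
tcp_rot: [-1.855, -2.529, 0.008]
contact_force: [-11.7, -3.7, 3.1]
finger_gap: 0.207
gripper_force: 98.1
```

Run:
```python
from h import *
np.set_printoptions(precision=4,suppress=True)
im=save("wrist","pics/w5.png")
for i in range(3):
  s=read_state();print(s["time"],s["tcp_pos"],s["contact_force"],s["moment"]); read_camera("top")
```

```text
11.4 [ 0.6381 -0.0597  0.0535] [-12.1569  -3.6272   2.4403] [-0.6951  2.2391  0.0062]
11.45 [ 0.6381 -0.0597  0.0534] [-11.8734  -4.2916   2.5357] [-0.6422  2.2531  0.0155]
11.5 [ 0.6381 -0.0597  0.0534] [-12.444   -4.2667   2.9211] [-0.6876  2.2161 -0.0175]
```

View pics/w5.png

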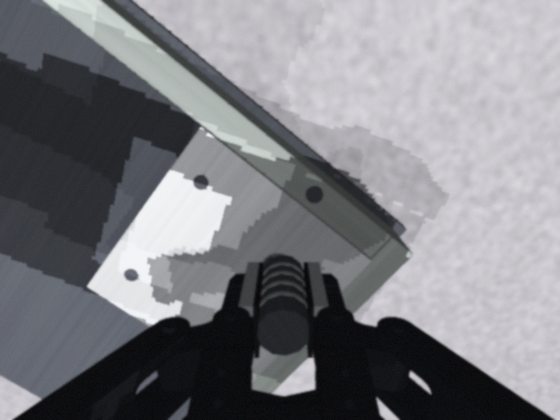

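The bracket's edges lie flush along both fences, with the nose at (375,258) in the corner and about 8 N on each fence. I'll push a little more and let it settle.

Emit:
move_arm:
  steps:
    - {"jaw": 0, "delta_pos": [0, 0.1, 0], "angular": [0, 0, 0]}
    - {"jaw": 0, "delta_pos": [0, 0.1, 0], "angular": [0, 0, 0]}
    - {"jaw": 0, "delta_pos": [0, 0.1, 0], "angular": [0, 0, 0]}
    - {"jaw": 0, "delta_pos": [0, 0.1, 0], "angular": [0, 0, 0]}
    - {"jaw": 0, "delta_pos": [0, 0.1, 0], "angular": [0, 0, 0]}
    - {"jaw": 0, "delta_pos": [0, 0.1, 0], "angular": [0, 0, 0]}

```text
time: 12.3
tcp_pos: [0.6383, -0.0597, 0.0533]
tcp_rot: [-1.854, -2.528, 0.01]
contact_force: [-16.1, -4.9, 4.5]
finger_gap: 0.206
gripper_force: 98.4
```

```bash
python3 -c "
from plant import *
print(job_done())"
```

```text
the job is handed in; nothing more can be done
None
```

I handed the job in at about 12.3 s: the gripper is holding the thick rod upright in the bracket's hole and pressing the bracket flush into the corner. By the wrist force that is about 13 N on the front fence and 11 N on the side fence. The result of the judging wasn't reported back.

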